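Find the socket that fits the sediment trap's drain plug

ROBOT

A 6-joint arm with a two-finger parallel gripper is mounted at the origin on a cart in front of the work surface, level with it; the furniture and walls round the work are solid. World frame = base frame: x ahead of the robot, y to its left, z up, the work surface at z = 0. Lengths are in m, angles in rad, forces in N, time in s.
With the tool pointing down it reaches from about 0.35 to 0.975 m from the base axis. Payload 4.9 kg.
Tool frame: the origin (TCP) lies at the very end of the fingers, on their centre line; the grasp point (between the pads) lies 19 mm behind it; z points along the fingers, y is the line along which they close (so a half turn about z gives the same grasp; the last joint's range is limited). The gripper opens to 85 mm and grips with 20 to 120 N. Pads are 22 mm wide; open, the fingers measure 114 mm over their backs; the gripper's body (76 mm by 85 mm) begins 54 mm behind the grasp point. The pads swing forward as they close: fully open they stand 13 mm farther back than shut.
Start: joints at [-1.243, 0.053, 1.613, -0, 1.476, -0.119], TCP at [0.27, -0.564, 0.231] pointing down, gripper open.
Joint ranges: [-3.01, 3.01], [-1.01, 2.22], [0.06, 2.58], [-1.02, 4.17], [0.09, 2.62], [-3.14, 3.14]. Speed limits (rad/s): [2.57, 2.57, 3.14, 3.14, 3.14, 3.14].

INTERFACE

Orientations are given as a unit quaternion [w, x, y, z].
In Python, from station import robot gives the robot as it stands.
- The arm moves only by the tool move_arm, never from a script. Its argument "deltas" is a list that holds one entry, the list of rows, each a list of 7 numbers: the shift along the tool's x, y, z in mm, then the turn, a rotation vector about the tool's x, y, z in degrees, then the opening in per cent of the stroke, from 0 (shut) to 100 (fully open). A call has 1 to 8 rows; each row is the pose to reach, as a shift and turn from the pose commanded when the call began, along the tool's axes at that moment; what a row does not reach only later rows make up. A row lasts 1/12 s, in which the tool goes at most 41.7 mm and 7.16 degrees, less where a joint would pass 70% of its speed; a pose out of reach is approached as far as the arm can. A call with a gripper value outside its range is refused whole. The fingers move at their own pace and stop on an object; "squeeze" is the grip in N (left out, the last holds). Time passes only in rows, so rows that repeat a pose let the fingers close. It gives the time, the measured TCP pose, the force, the opening and the grip force at its end, in the units of the state.
- robot.observe(): the state, without advancing time (a new reading comes with each control period).
- robot.grab_frame(name): name is "side" or "top" or "wrist"; returns a dict with "color" (400x640x3 uint8, blue, green, red), "z_map" (400x640 float32, m along the optical axis (not along the pixel's ray), 0 where there is no reading), "fx", "fy", "cx", "cy" (pixels), "dist_coeffs" ([k1, k2, p1, p2, k3] as OpenCV has them; the pictures are not rectified), "R" (3x3) and "t" (3): a world point X has camera coordinates R X + t. Camera axes: x right, y down, z forward; pixel columns grow to the right and rows downward; lengths in m; the calibration is good to about 2 mm. A picture is of the moment at which its call begins.
- robot.sign_off(): hands the job in; it is judged then, once.
The state is a dict: "time": time; "joints": joint angles; "joint_vel": joint speeds; "tau": joint torques, N m; "tcp_pos": TCP position; "tcp_rot": TCP orientation; "wrist_force": force on the tool from outside, world axes, zero at the start; "wrist_torque": the same for the moment, N m; "finger_gap": finger opening in m; "gripper_force": force on a finger pad.
Only numpy, scipy, OpenCV 4.12 (cv2) and the standard library are available. Lean on these libraries where they do the work, as an engineer would, in place of code of your own. Each camera call takes 0.05 s, during which the arm holds its last target. There are 200 camera calls.

TASK

The small steel sediment trap beside the sink is due for draining: pull its baffle plate straight up out of its slots and stand it in the white cup, then try the sockets from the grey stand on the hex drain plug in the trap's floor until you have the one that fits, putting any that does not fit back upright in a hole of the stand. Seat the fitting socket fully down on the plug and with it turn the plug about an eighth of a turn anticlockwise (seen from above). Finish like that, still gripping the socket on the plug, and knock nothing over and leave the tape roll and the brush where they are.

Things in the scene. Friction and masses are not known exactly. Their poses are not given: they have to be found in the camera images.
- trap: Fixed open-topped steel box, 58 (x) by 158 (y) mm, 70 high, rim 72 x 172, a short port at each y end; floor and walls 4 mm. Half way along y, ribs on both long walls form two upright slots, 5.5 mm wide, from a ledge 32 mm above the worktop up to 66 mm; 39 mm are free between facing ribs. Origin: underside centre.
- drain (a point): Point on the trap's floor, 4 mm above the worktop, at the middle of the box: the drain, where one of the plugs sits. A socket too small for it stays up on its hexagon; one too large drops over it but spins round without turning it. The sink's tap, 200 mm high, stands to the right of the trap and a little farther back, its spout over the sink's rear edge.
- baffle: Plain steel plate 46 mm wide (x), 4 mm thick (y), 90 mm tall (z), standing in the trap's two slots on their ledges, over the drain plug. Its top 14 mm are a grip 40 mm wide and 8 mm thick. Origin: middle of the lower edge. 0.12 kg.
- baffle_grip (a point): Middle of the baffle's grip, 83 mm above the lower edge; axes as the baffle's, so it is gripped across y.
- cup: White plastic measuring cup, loose, 88 mm high, with a handle towards its -y; the bowl's axis lies at x = 0, y = +12.5 mm. Inside about 70 mm wide at the rim and 54 mm at the bottom, floor 2 mm thick. 0.25 kg. Origin on the underside. The tall water distiller stands beyond it, farther right.
- cup_mouth (a point): Centre of the cup's mouth, at the height of its rim.
- stand: Grey block 46 mm (x) by 150 mm (y) by 20 mm high, fixed, with three round holes of 31 mm, 12 mm deep (their floor is 8 mm above the worktop), at y = -50, 0 and +50 mm. Origin: underside centre.
- socket_13: Steel socket with extension, 110 mm tall, 0.2 kg, mouth down in a hole of the stand. Six-sided opening for a 13 mm hexagon (14.2 mm across flats, 17 deep), 22 mm outside up to 25 mm above the mouth, then a 16 mm shank; from 64 to 110 mm a hexagonal grip, 20 mm across flats. Origin: centre of the mouth, z up the extension; flats of grip and opening face x and every 60 degrees on.
- socket_16: Steel socket with extension, 110 mm tall, 0.2 kg, mouth down in a hole of the stand. Six-sided opening for a 16 mm hexagon (17.2 mm across flats, 17 deep), 25 mm outside up to 25 mm above the mouth, then a 16 mm shank; from 64 to 110 mm a hexagonal grip, 20 mm across flats. Origin: centre of the mouth, z up the extension; flats of grip and opening face x and every 60 degrees on.
- socket_19: Steel socket with extension, 110 mm tall, 0.2 kg, mouth down in a hole of the stand. Six-sided opening for a 19 mm hexagon (20.2 mm across flats, 17 deep), 28 mm outside up to 25 mm above the mouth, then a 16 mm shank; from 64 to 110 mm a hexagonal grip, 20 mm across flats. Origin: centre of the mouth, z up the extension; flats of grip and opening face x and every 60 degrees on.
- plug_a_seat (a point): Brass hex plug: flange 30 mm wide, 3 thick, then a 14 mm high hexagon, its top 2 mm turned to a cone. The three plugs are 13, 16 and 19 mm across flats; this one's size is not told. One of them sits in the trap's drain, under the baffle; two are spares in the kidney dish. Point on the axis on top of the flange, where a seated socket's mouth rests; flats face along x and every 60 degrees.
- plug_b_seat (a point): Brass hex plug: flange 30 mm wide, 3 thick, then a 14 mm high hexagon, its top 2 mm turned to a cone. The three plugs are 13, 16 and 19 mm across flats; this one's size is not told. One of them sits in the trap's drain, under the baffle; two are spares in the kidney dish. Point on the axis on top of the flange, where a seated socket's mouth rests; flats face along x and every 60 degrees.
- plug_c_seat (a point): Brass hex plug: flange 30 mm wide, 3 thick, then a 14 mm high hexagon, its top 2 mm turned to a cone. The three plugs are 13, 16 and 19 mm across flats; this one's size is not told. One of them sits in the trap's drain, under the baffle; two are spares in the kidney dish. Point on the axis on top of the flange, where a seated socket's mouth rests; flats face along x and every 60 degrees.
- plug_a (a joint): Turn of plug_a in rad: 0 is tight (it cannot turn clockwise), growing anticlockwise seen from above, at most 1.6; stiff (0.12 N m), and stays where it is left.
- plug_b (a joint): Turn of plug_b in rad: 0 is tight (it cannot turn clockwise), growing anticlockwise seen from above, at most 1.6; stiff (0.12 N m), and stays where it is left.
- plug_c (a joint): Turn of plug_c in rad: 0 is tight (it cannot turn clockwise), growing anticlockwise seen from above, at most 1.6; stiff (0.12 N m), and stays where it is left.
- tape: Roll of tan tape lying flat, 104 mm wide, 25 mm high: a bystander to be left alone.
- brush: Orange scrubbing brush, 30 x 85 x 22 mm: a bystander to be left alone.

How it is judged:
On the way, in this order (a step that is already met when the one before it is completed fails the run):
1. the baffle has been drawn up clear of the trap's slots (z of baffle in the frame of trap above 0.075 m), for 0.1 s.
2. the baffle stands in the cup and is let go (z of baffle in the frame of cup below 0.03 m and horizontal distance between baffle and cup_mouth below 0.035 m and angle between baffle's own z axis and vertical below 0.8 rad and angle between cup's own z axis and vertical below 0.15 rad and contact force between the fingers and baffle below 0.1 N), for 0.2 s.
3. the fitting socket is fully down on the drain plug (((horizontal distance between plug_a_seat and drain below 0.02 m and z of socket_16 in the frame of plug_a_seat below 0.004 m and horizontal distance between socket_16 and plug_a_seat below 0.004 m and angle between the z axis of socket_16 and the z axis of plug_a_seat, either way round below 0.08 rad) or (horizontal distance between plug_b_seat and drain below 0.02 m and z of socket_13 in the frame of plug_b_seat below 0.004 m and horizontal distance between socket_13 and plug_b_seat below 0.004 m and angle between the z axis of socket_13 and the z axis of plug_b_seat, either way round below 0.08 rad) or (horizontal distance between plug_c_seat and drain below 0.02 m and z of socket_19 in the frame of plug_c_seat below 0.004 m and horizontal distance between socket_19 and plug_c_seat below 0.004 m and angle between the z axis of socket_19 and the z axis of plug_c_seat, either way round below 0.08 rad))), for 0.2 s.
At the end, for the whole second after the job is handed in: Baffle standing in the upright cup; the fitting socket seated on the drain plug (mouth within 4 mm of the flange and of the axis, 0.08 rad), plug turned 0.5 to 1.1 rad anticlockwise, fingers gripping that socket (over 3 N); the other sockets upright in holes of the stand (z of baffle in the frame of cup below 0.03 m and horizontal distance between baffle and cup_mouth below 0.035 m and angle between baffle's own z axis and vertical below 0.8 rad and angle between cup's own z axis and vertical below 0.15 rad and ((horizontal distance between plug_a_seat and drain below 0.02 m and z of socket_16 in the frame of plug_a_seat below 0.004 m and horizontal distance between socket_16 and plug_a_seat below 0.004 m and angle between the z axis of socket_16 and the z axis of plug_a_seat, either way round below 0.08 rad and value of joint plug_a between 0.5 and 1.1 rad and contact force between the fingers and socket_16 above 3 N and z of each of socket_13, socket_19 in the frame of stand below 0.014 m and angle between each of socket_13, socket_19's own z axis and vertical below 0.2 rad and x of socket_13 in the frame of stand between -0.02 and 0.02 m and y of socket_13 in the frame of stand between -0.07 and 0.07 m and x of socket_19 in the frame of stand between -0.02 and 0.02 m and y of socket_19 in the frame of stand between -0.07 and 0.07 m) or (horizontal distance between plug_b_seat and drain below 0.02 m and z of socket_13 in the frame of plug_b_seat below 0.004 m and horizontal distance between socket_13 and plug_b_seat below 0.004 m and angle between the z axis of socket_13 and the z axis of plug_b_seat, either way round below 0.08 rad and value of joint plug_b between 0.5 and 1.1 rad and contact force between the fingers and socket_13 above 3 N and z of each of socket_16, socket_19 in the frame of stand below 0.014 m and angle between each of socket_16, socket_19's own z axis and vertical below 0.2 rad and x of socket_16 in the frame of stand between -0.02 and 0.02 m and y of socket_16 in the frame of stand between -0.07 and 0.07 m and x of socket_19 in the frame of stand between -0.02 and 0.02 m and y of socket_19 in the frame of stand between -0.07 and 0.07 m) or (horizontal distance between plug_c_seat and drain below 0.02 m and z of socket_19 in the frame of plug_c_seat below 0.004 m and horizontal distance between socket_19 and plug_c_seat below 0.004 m and angle between the z axis of socket_19 and the z axis of plug_c_seat, either way round below 0.08 rad and value of joint plug_c between 0.5 and 1.1 rad and contact force between the fingers and socket_19 above 3 N and z of each of socket_13, socket_16 in the frame of stand below 0.014 m and angle between each of socket_13, socket_16's own z axis and vertical below 0.2 rad and x of socket_13 in the frame of stand between -0.02 and 0.02 m and y of socket_13 in the frame of stand between -0.07 and 0.07 m and x of socket_16 in the frame of stand between -0.02 and 0.02 m and y of socket_16 in the frame of stand between -0.07 and 0.07 m))); the arm keeps its last pose, push and grip.
It fails at once if the cup is knocked over (angle between cup's own z axis and vertical above 0.7 rad).
It fails at once if a socket is dropped or knocked over (angle between any of socket_13, socket_16, socket_19's own z axis and vertical above 1 rad).
It fails at once if the tape roll or the brush is shoved away (distance of any of tape, brush from where it was at the start of the episode above 0.03 m).
It also fails if it takes over 72 s, if anything falls off the work surface, if the arm or the gripper's body presses on something with over 40 N, if the wrist force passes 120 N, or if a joint passes its speed limit or range.

## Working session

There is one attempt and no reset: what is moved stays moved. The work goes in short steps, Python scripts to look and compute and a tool call to move; the robot and the scene stay as the last step left them, time stands still between calls to the robot, and variables do not carry over. Pictures are saved under pics/ and viewed, at most 13 in all, crops included, and the job is handed in when it is done.

Besides the shell and the picture viewer there is one more tool, called after "Emit:" in YAML: its name, and indented under it one key for each argument. move_arm: Moves the arm, as the interface text tells. Its arguments: {"type":"object","properties":{"deltas":{"type":"array"},"squeeze":{"type":"number"}},"required":["deltas"]}

```bash
mkdir -p pics; ls; python3 - <<'E'
from station import robot
import cv2,pickle
s=robot.observe();print(s)
fr={}
for n in("side","top","wrist"):
    f=robot.grab_frame(n);fr[n]=f
    print(n,f["fx"],f["cx"],f["cy"],f["dist_coeffs"],f["R"],f["t"],(f["z_map"]>0).mean())
pickle.dump(fr,open("fr0.pkl","wb"))
cv2.imwrite("pics/top0.png",fr["top"]["color"]);cv2.imwrite("pics/side0.png",fr["side"]["color"])
E
```

```text
pics
{'time': 0.0, 'joints': array([-1.24302785e+00,  5.33368197e-02,  1.61427780e+00, -1.55114062e-05,
        1.47594697e+00, -1.18998347e-01]), 'joint_vel': array([ 3.32966764e-04,  1.15814195e-03, -6.82047031e-04, -3.52359105e-04,
        5.63720963e-05,  5.30585293e-04]), 'tau': array([-7.57034340e-04, -3.93681800e+01, -3.70180464e+01, -1.99612364e-04,
        6.94152943e-03,  9.63327125e-06]), 'tcp_pos': array([ 0.26983477, -0.56308296,  0.23008509]), 'tcp_rot': array([-9.78301974e-04,  9.75152867e-01,  2.21530847e-01, -1.10255015e-04]), 'wrist_force': array([ 0.33997745, -0.59533146,  0.26047475]), 'wrist_torque': array([ 0.012286  ,  0.01838126, -0.03463066]), 'gripper_force': 0.0, 'finger_gap': 0.08517145558654404}
side 500.37213107983973 323.8847919520715 205.09332733282562 [-0.13159652  0.          0.          0.          0.        ] [[-0.57116936 -0.82081283  0.0056445 ]
 [-0.63238784  0.43564744 -0.64054424]
 [ 0.52330792 -0.36942876 -0.76790052]] [0.33476564 0.3802202  1.03945009] 0.99628125
top 507.66239300716677 319.6319602495813 197.1521663847497 [-0.06234162  0.          0.          0.          0.        ] [[-0.01023772 -0.99988576  0.01111984]
 [-0.99550527  0.00914455 -0.09426369]
 [ 0.09415124 -0.01203491 -0.99548516]] [0.00286228 0.53939555 1.52260435] 0.9958984375
wrist 279.29168948552535 320.2366951375134 201.2320615789078 [-0.03659411  0.          0.          0.          0.        ] [[ 4.32230211e-01 -9.01763099e-01 -5.98538055e-04]
 [-8.55671163e-01 -4.10346879e-01  3.15344731e-01]
 [-2.84611850e-01 -1.35789368e-01 -9.48976998e-01]] [-0.62428796 -0.04078132  0.37952095] 0.99597265625
```

View pics/top0.png

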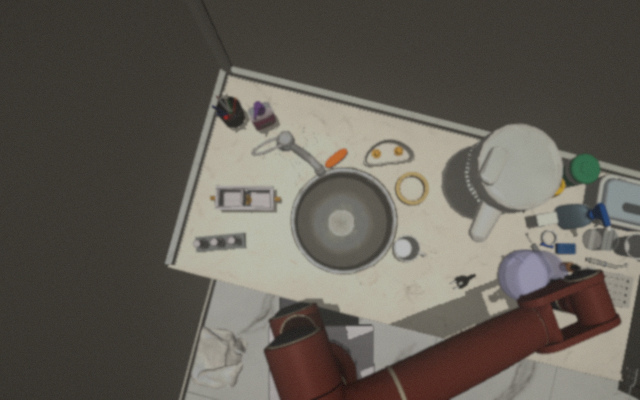

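View pics/side0.png

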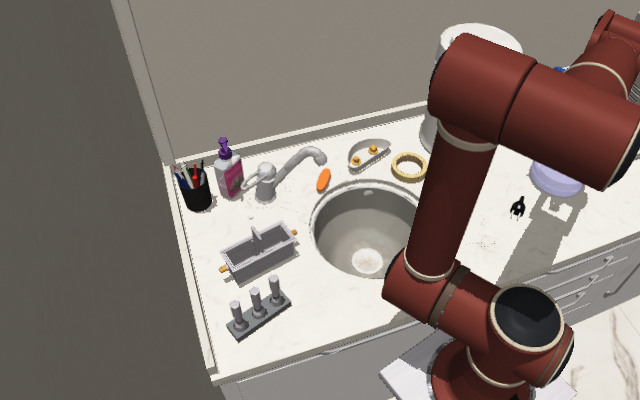

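The top view shows the trap at (246,198) and the stand with its sockets at (220,242). The cup is at (404,248) with its handle to the right, the tape at (411,189), the brush at (336,158), and the kidney dish with two spare plugs at (388,153).

```bash
cat > h.py <<'E'
import cv2,numpy as np,pickle
from scipy.spatial.transform import Rotation as Rn
def rays(f,uv):
    K=np.array([[f["fx"],0,f["cx"]],[0,f["fy"],f["cy"]],[0,0,1.]])
    p=cv2.undistortPoints(np.float64(uv).reshape(-1,1,2),K,np.float64(f["dist_coeffs"])).reshape(-1,2)
    return np.c_[p,np.ones(len(p))]
def cam(f): return -np.array(f["R"]).T@np.array(f["t"])
def onplane(f,uv,z):
    d=rays(f,uv)@np.array(f["R"]); c=cam(f)
    return c+d*((z-c[2])/d[:,2])[:,None]
def cloud(f):
    v,u=np.mgrid[0:400,0:640]; r=rays(f,np.c_[u.ravel(),v.ravel()])
    X=(r*f["z_map"].reshape(-1,1)-np.array(f["t"]))@np.array(f["R"])
    return X.reshape(400,640,3)
def proj(f,X):
    K=np.array([[f["fx"],0,f["cx"]],[0,f["fy"],f["cy"]],[0,0,1.]])
    return cv2.projectPoints(np.float64(X).reshape(-1,1,3),cv2.Rodrigues(np.array(f["R"]))[0],np.float64(f["t"]),K,np.float64(f["dist_coeffs"]))[0].reshape(-1,2)
def rect(P):
    (c,s,a)=cv2.minAreaRect(np.float32(P[:,:2]*1000)); return np.round(c,1),np.round(s,1),round(a,1),len(P)
def yaw(q): # tool: yaw of tool x axis in world
    R=Rn.from_quat(np.r_[q[1:],q[0]]).as_matrix(); return R
E
python3 - <<'E'
from h import *
fr=pickle.load(open("fr0.pkl","rb"))
for n,boxes in dict(top=dict(trap=(205,180,285,215),stand=(190,230,250,255),cup=(385,230,428,268)),side=dict(trap=(215,215,305,290),stand=(222,270,298,340))).items():
    f=fr[n];X=cloud(f)
    for k,(a,b,c,d) in boxes.items():
        P=X[b:d,a:c].reshape(-1,3)
        for lo,hi in dict(trap=[(.06,.08),(.11,.13)],stand=[(.015,.025),(.1,.13)],cup=[(.08,.095)])[k]:
            Q=P[(P[:,2]>lo)&(P[:,2]<hi)]
            if len(Q)>3:print(n,k,lo,rect(Q),Q.mean(0).round(4), round(float(np.median(Q[:,2])),4))
    print(n,"table",[X[v,u].round(3) for u,v in ((250,170),(200,300))])
f=fr["side"]
im=f["color"][215:345,205:310];im=cv2.resize(im,None,fx=4.5,fy=4.5,interpolation=cv2.INTER_CUBIC)
cv2.imwrite("pics/side_c.png",im)
E
```

```text
top trap 0.06 (array([535.1, 224. ]), array([171.6,  72.6]), 89.4, 593) [0.5364 0.2237 0.0692] 0.0692
top trap 0.11 (array([534.5, 223.3]), array([ 8.2, 42.9]), 88.5, 48) [0.5356 0.2233 0.1197] 0.1199
top stand 0.015 (array([405.9, 302. ]), array([ 46.7, 148.3]), 3.7, 362) [0.4055 0.2982 0.0197] 0.0196
top stand 0.1 (array([406.3, 301.6]), array([ 19.9, 118.4]), 3.3, 142) [0.4059 0.3021 0.1162] 0.1167
top cup 0.08 (array([ 382.6, -254. ]), array([75.1, 77.7]), 21.4, 128) [ 0.3831 -0.2594  0.0872] 0.0874
top table [array([ 0.629,  0.214, -0.005]), array([ 0.161,  0.512, -0.656])]
side trap 0.06 (array([489.9, 226.7]), array([171.1, 173.7]), 89.0, 855) [0.5371 0.2288 0.0688] 0.0691
side trap 0.11 (array([471.3, 242.7]), array([ 59.8, 170.3]), 59.6, 167) [0.4595 0.2501 0.1177] 0.1179
side stand 0.015 (array([461.1, 309.2]), array([158.1, 151. ]), 4.9, 863) [0.4089 0.3061 0.0197] 0.0197
side stand 0.1 (array([406.7, 305.8]), array([ 22.8, 122.6]), 4.5, 321) [0.4041 0.3061 0.1141] 0.1164
side table [array([ 0.828,  0.092, -0.003]), array([0.514, 0.402, 0.015])]
```

View pics/side_c.png

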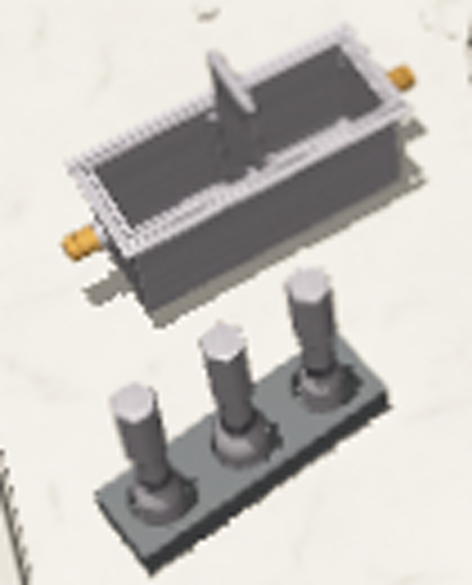

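The crop shows the baffle standing upright in the middle of the trap, and three sockets in the stand whose collar sizes differ only slightly. I'll move over the trap first.

```bash
cat >> h.py <<'E'
def delta(s,target,yawdeg):
    R=yaw(s["tcp_rot"]); d=R.T@(np.array(target)-s["tcp_pos"])*1000
    a=np.radians(yawdeg); T=np.array([[np.cos(a),np.sin(a),0],[np.sin(a),-np.cos(a),0],[0,0,-1.]])
    return d.round(1),np.degrees(Rn.from_matrix(R.T@T).as_rotvec()).round(2)
E
python3 - <<'E'
from h import *
from station import robot
s=robot.observe()
print(delta(s,[.51,.224,.24],-.6),delta(s,[.51,.224,.24],179.4))
E
```

```text
(array([ 556.7, -606.2,   -8.6]), array([-9.00e-02,  1.00e-02,  2.62e+01])) (array([ 556.7, -606.2,   -8.6]), array([-1.000e-02, -1.300e-01, -1.538e+02]))
```

Emit:
move_arm:
  deltas:
    - [[28,-30,-1,0,0,3.3,100],[56,-61,-2,0,0,6.6,100],[84,-91,-3,0,0,9.9,100],[111,-121,-4,0,0,13.1,100],[139,-151,-5,0,0,16.4,100],[167,-182,-6,0,0,19.7,100],[195,-212,-7,0,0,23,100],[222,-242,-9,0,0,26.2,100]]

```text
time: 0.82
tcp_pos: [0.3656, -0.2473, 0.2398]
tcp_rot: [-0.0, 1.0, -0.007, -0.0]
wrist_force: [1.1, -0.1, 0.1]
finger_gap: 0.0855
gripper_force: 0.0
```

Emit:
move_arm:
  deltas:
    - [[9,-30,0,0,0,0,100],[18,-59,0,0,0,0,100],[27,-89,0,0,0,0,100],[36,-118,0,0,0,0,100],[45,-148,0,0,0,0,100],[54,-177,0,0,0,0,100],[63,-207,0,0,0,0,100],[72,-236,0,0,0,0,100]]

```text
time: 1.48
tcp_pos: [0.4401, -0.0126, 0.2401]
tcp_rot: [-0.0, 1.0, -0.005, 0.0]
wrist_force: [1.2, 0.1, -0.4]
finger_gap: 0.0854
gripper_force: 0.0
```

Emit:
move_arm:
  deltas:
    - [[9,-30,0,0,0,0,100],[18,-59,0,0,0,0,100],[27,-89,0,0,0,0,100],[36,-118,0,0,0,0,100],[45,-148,0,0,0,0,100],[54,-180,0,0,0,0,100],[64,-215,0,0,0,0,100],[72,-237,0,0,0,0,100]]

```text
time: 2.15
tcp_pos: [0.5146, 0.2248, 0.2398]
tcp_rot: [-0.0, 1.0, -0.004, -0.0]
wrist_force: [-0.1, -1.5, 0.1]
finger_gap: 0.0854
gripper_force: 0.0
```

```bash
python3 - <<'E'
from h import *
from station import robot
f=robot.grab_frame("wrist");s=robot.observe();pickle.dump(f,open("w1.pkl","wb"))
cv2.imwrite("pics/w1.png",f["color"])
print(s["time"],s["tcp_pos"],s["joints"],cam(f))
X=cloud(f).reshape(-1,3)
for c,lo,hi in(((.535,.224),.06,.075),((.535,.224),.112,.13),((.406,.302),.015,.025),((.406,.302),.11,.125)):
    Q=X[(abs(X[:,2]-(lo+hi)/2)<(hi-lo)/2)&(abs(X[:,0]-c[0])<.06)&(abs(X[:,1]-c[1])<.1)]
    if len(Q)>5:print(lo,rect(Q),Q.mean(0).round(4))
print(delta(s,[.5345,.2235,.12],-.9))
E
```

```text
2.2 [0.51530718 0.22707553 0.23970859] [ 0.28153578 -0.10022113  1.74921708  0.00275304  1.4918424   1.85882734] [0.59562447 0.22414589 0.38223776]
0.06 (array([537.5, 224.3]), array([172.6,  72.4]), 88.8, 4121) [0.5388 0.2253 0.0691]
0.112 (array([537.6, 222.8]), array([ 7.8, 45.6]), 89.4, 377) [0.5388 0.2229 0.1208]
0.015 (array([407.2, 304.5]), array([ 47., 151.]), 4.8, 1973) [0.4128 0.3001 0.0196]
0.11 (array([410.4, 279.4]), array([20.5, 71.7]), 4.6, 572) [0.4118 0.2798 0.1165]
(array([ 19.2,   3.8, 119.7]), array([-0.16,  0.  ,  0.52]))
```

View pics/w1.png

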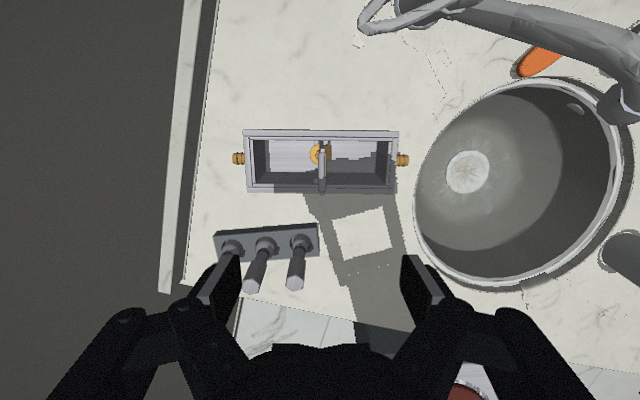

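The wrist view shows the trap rim from (245,132) to (397,190), the baffle grip at (322,165) with the brass plug beside it at (319,155), and the three sockets at (232..300,245). The heights and sizes match what was given, so I'll descend on the baffle and grip it.

Emit:
move_arm:
  deltas:
    - [[10,2,30,0,0,0.5,100],[21,4,65,0,0,0.5,100],[21,4,100,0,0,0.5,100],[21,4,130,0,0,0.5,80],[21,4,142,0,0,0.5,60],[21,4,142,0,0,0.5,40],[21,4,142,0,0,0.5,30],[21,4,142,0,0,0.5,25]]
  squeeze: 40

```text
time: 2.87
tcp_pos: [0.5372, 0.2182, 0.1009]
tcp_rot: [-0.001, 1.0, -0.01, 0.002]
wrist_force: [-0.2, -0.0, 0.6]
finger_gap: 0.0256
gripper_force: 0.0
```

Emit:
move_arm:
  deltas:
    - [[0,0,0,0,0,0,0],[0,0,0,0,0,0,0],[0,0,0,0,0,0,0],[0,0,0,0,0,0,0]]

```text
time: 3.2
tcp_pos: [0.5375, 0.2205, 0.1016]
tcp_rot: [-0.003, 1.0, -0.01, 0.003]
wrist_force: [0.7, 6.5, 1.1]
finger_gap: 0.0073
gripper_force: 38.9
```

Emit:
move_arm:
  deltas:
    - [[0,-2,0,0,0,0,0],[0,-2,-10,0,0,0,0],[0,-2,-25,0,0,0,0],[0,-2,-45,0,0,0,0],[0,-2,-65,0,0,0,0],[0,-2,-85,0,0,0,0],[0,-2,-100,0,0,0,0],[0,-2,-100,0,0,0,0]]

```text
time: 3.87
tcp_pos: [0.538, 0.2199, 0.2042]
tcp_rot: [-0.001, 1.0, -0.01, 0.004]
wrist_force: [-0.1, -0.2, -1.0]
finger_gap: 0.0071
gripper_force: 39.8
```

```bash
python3 - <<'E'
from h import *
from station import robot
f=robot.grab_frame("wrist");g=robot.grab_frame("top");s=robot.observe();pickle.dump((f,g),open("w2.pkl","wb"))
cv2.imwrite("pics/w2.png",f["color"])
print(s["time"],s["tcp_pos"],s["tcp_rot"],s["finger_gap"],s["wrist_force"])
X=cloud(g).reshape(-1,3)
Q=X[(X[:,2]>.082)&(X[:,2]<.095)&(abs(X[:,0]-.383)<.06)&(abs(X[:,1]+.257)<.06)]
print(rect(Q),cv2.minEnclosingCircle(np.float32(Q[:,:2]*1000)))
h=cv2.convexHull(np.float32(Q[:,:2]*1000)).reshape(-1,2);print(h.round().tolist())
X=cloud(f).reshape(-1,3);B=X[(X[:,2]>.1)&(abs(X[:,0]-.537)<.04)&(abs(X[:,1]-.222)<.02)]
print("baffle z",np.percentile(B[:,2],[1,50,99]) if len(B) else 0)
print(delta(s,[.383,-.257,s["tcp_pos"][2]],-1))
E
```

```text
3.9667 [0.53602526 0.21950925 0.19951678] [ 9.27397281e-05  9.99952641e-01 -9.67997806e-03  1.00293356e-03] 0.006966548883747466 [-0.28566902 -0.52730166 -1.52309412]
(array([ 381.8, -253.4]), array([75.4, 77.5]), 25.6, 122) ((380.4486083984375, -256.6980895996094), 41.73625564575195)
[[420.0, -253.0], [420.0, -248.0], [418.0, -241.0], [415.0, -235.0], [409.0, -226.0], [400.0, -220.0], [392.0, -217.0], [377.0, -216.0], [371.0, -216.0], [360.0, -221.0], [354.0, -228.0], [348.0, -243.0], [345.0, -256.0], [347.0, -269.0], [350.0, -274.0], [356.0, -281.0], [367.0, -296.0], [388.0, -293.0], [391.0, -292.0], [402.0, -287.0], [405.0, -285.0], [411.0, -280.0], [414.0, -275.0], [417.0, -270.0], [420.0, -258.0]]
baffle z [0.19085026 0.28114475 0.30216196]
(array([-1.438e+02,  4.794e+02, -2.000e-01]), array([ 0.01, -0.12, -0.11]))
```

View pics/w2.png

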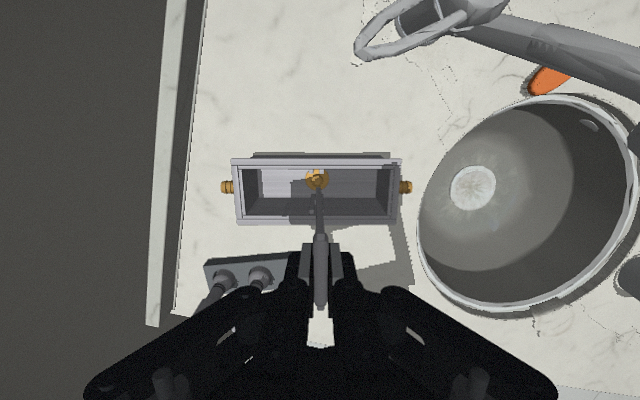

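The baffle is held at (320,260), clear of the trap, with the drain plug at (317,180). I'll carry it to the cup.

Emit:
move_arm:
  deltas:
    - [[-5,15,0,0,0,0,0],[-15,45,0,0,0,0,0],[-26,80,0,0,0,0,0],[-36,116,0,0,0,0,0],[-47,152,0,0,0,0,0],[-58,188,0,0,0,0,0],[-69,224,0,0,0,0,0],[-80,260,0,0,0,0,0]]

```text
time: 4.63
tcp_pos: [0.4487, -0.04, 0.1965]
tcp_rot: [-0.0, 1.0, -0.009, -0.001]
wrist_force: [1.3, 0.2, -1.7]
finger_gap: 0.0071
gripper_force: 39.8
```

Emit:
move_arm:
  deltas:
    - [[-11,36,0,0,0,0,0],[-22,72,0,0,0,0,0],[-33,108,0,0,0,0,0],[-43,144,0,0,0,0,0],[-52,175,0,0,0,0,0],[-59,200,0,0,0,0,0],[-63,213,0,0,0,0,0],[-63,216,0,0,0,0,0]]

```text
time: 5.3
tcp_pos: [0.3817, -0.2549, 0.1966]
tcp_rot: [-0.001, 1.0, -0.011, -0.002]
wrist_force: [-0.0, -0.4, -1.8]
finger_gap: 0.0072
gripper_force: 39.8
```

```bash
python3 - <<'E'
from h import *
from station import robot
f=robot.grab_frame("wrist");s=robot.observe();pickle.dump(f,open("w3.pkl","wb"))
cv2.imwrite("pics/w3.png",f["color"])
print(s["time"],s["tcp_pos"],s["finger_gap"])
X=cloud(f).reshape(-1,3)
Q=X[(X[:,2]>.080)&(X[:,2]<.095)&(abs(X[:,0]-.383)<.06)&(abs(X[:,1]+.254)<.06)]
print(rect(Q),Q.max(0),Q.min(0));h=cv2.convexHull(np.float32(Q[:,:2]*1000)).reshape(-1,2);print(h.round().tolist())
E
```

```text
5.35 [ 0.38227502 -0.25419286  0.19670343] 0.006595171525513389
(array([ 384.1, -252.6]), array([77.9, 78.3]), 4.3, 1316) [ 0.42295416 -0.21332604  0.09008777] [ 0.34467033 -0.29163754  0.08004746]
[[423.0, -249.0], [423.0, -248.0], [422.0, -244.0], [421.0, -239.0], [420.0, -237.0], [417.0, -232.0], [415.0, -229.0], [414.0, -228.0], [413.0, -226.0], [409.0, -222.0], [406.0, -221.0], [404.0, -219.0], [400.0, -217.0], [395.0, -215.0], [388.0, -214.0], [387.0, -213.0], [378.0, -214.0], [375.0, -214.0], [366.0, -218.0], [366.0, -218.0], [363.0, -219.0], [361.0, -220.0], [356.0, -225.0], [354.0, -227.0], [352.0, -230.0], [347.0, -237.0], [345.0, -247.0], [346.0, -260.0], [346.0, -262.0], [347.0, -267.0], [348.0, -269.0], [352.0, -276.0], [354.0, -279.0], [360.0, -284.0], [363.0, -286.0], [368.0, -289.0], [373.0, -291.0], [378.0, -291.0], [379.0, -292.0], [381.0, -292.0], [382.0, -292.0], [389.0, -291.0], [391.0, -291.0], [395.0, -290.0], [398.0, -289.0], [400.0, -288.0], [404.0, -287.0], [407.0, -285.0], [410.0, -282.0], [411.0, -281.0], [412.0, -280.0], [416.0, -275.0], [418.0, -272.0], [420.0, -268.0], [421.0, -266.0], [421.0, -265.0], [422.0, -263.0], [423.0, -257.0], [423.0, -257.0]]
```

View pics/w3.png

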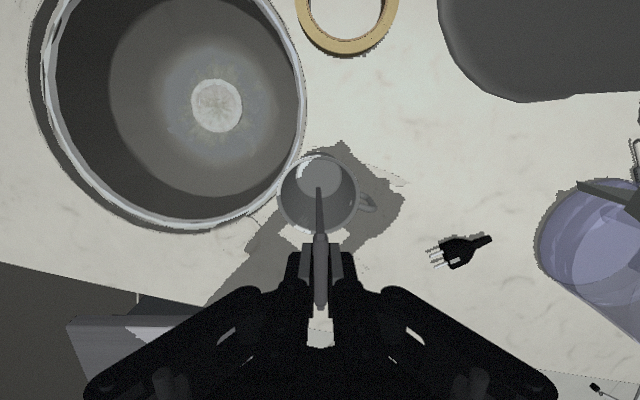

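The cup's mouth is at (320,190) with its handle to the right, and the baffle's lower edge hangs over it. I'll lower it, let go and rise.

Emit:
move_arm:
  deltas:
    - [[1,-1,20,0,0,0,0],[1,-1,45,0,0,0,0],[1,-1,70,0,0,0,0],[1,-1,92,0,0,0,0],[1,-1,108,0,0,0,0],[1,-1,118,0,0,0,0],[1,-1,122,0,0,0,0],[1,-1,122,0,0,0,0]]

```text
time: 6.02
tcp_pos: [0.3841, -0.2513, 0.0752]
tcp_rot: [-0.001, 1.0, -0.009, -0.001]
wrist_force: [1.3, 0.1, -2.1]
finger_gap: 0.0067
gripper_force: 39.7
```

Emit:
move_arm:
  deltas:
    - [[0,0,0,0,0,0,10],[0,0,0,0,0,0,15],[0,0,0,0,0,0,22],[0,0,0,0,0,0,24],[0,0,0,0,0,0,24],[0,0,0,0,0,0,24]]

```text
time: 6.52
tcp_pos: [0.3848, -0.2527, 0.0768]
tcp_rot: [0.0, 1.0, -0.01, 0.0]
wrist_force: [0.3, -0.0, -0.4]
finger_gap: 0.0203
gripper_force: 0.0
```

Emit:
move_arm:
  deltas:
    - [[0,0,-10,0,0,0,24],[0,0,-25,0,0,0,24],[0,0,-45,0,0,0,24],[0,0,-75,0,0,0,24],[0,0,-105,0,0,0,50],[0,0,-135,0,0,0,100],[0,0,-155,0,0,0,100],[0,0,-155,0,0,0,100]]

```text
time: 7.18
tcp_pos: [0.3866, -0.2543, 0.2383]
tcp_rot: [0.004, 1.0, -0.01, 0.004]
wrist_force: [0.1, -1.2, 1.1]
finger_gap: 0.0678
gripper_force: 0.0
```

```bash
python3 - <<'E'
from h import *
from station import robot
f=robot.grab_frame("wrist");s=robot.observe();pickle.dump(f,open("w4.pkl","wb"))
X=cloud(f).reshape(-1,3)
Q=X[(X[:,2]>.080)&(X[:,2]<.15)&(abs(X[:,0]-.383)<.06)&(abs(X[:,1]+.254)<.06)]
C=Q[Q[:,2]<.09];print(rect(C),np.percentile(Q[:,2],[50,90,99,100]))
B=X[(np.hypot(X[:,0]-.384,X[:,1]+.2526)<.03)]
print(rect(B[B[:,2]>.06]),B[:,2].max(),B[B[:,2]>.07].mean(0))
print(s["time"],s["tcp_pos"],s["joints"])
print(delta(s,[.36,.29,.25],93.5-180),delta(s,[.36,.29,.25],93.5))
E
```

```text
(array([ 383.5, -252.5]), array([78.8, 77.8]), 0.9, 1362) [0.08721047 0.08859437 0.08957889 0.09025693]
(array([ 392.5, -246.1]), array([38.5, 59.7]), 38.3, 10647) 0.3377237715098333 [ 0.39941668 -0.25168813  0.31631679]
7.2333 [ 0.38575007 -0.25353981  0.23533068] [-7.42917643e-01 -3.63394867e-01  1.97702760e+00  1.80947650e-05
  1.52105511e+00  8.47174311e-01]
(array([ -36.2, -542.9,  -17.3]), array([-1.000e-02, -4.300e-01,  8.539e+01])) (array([ -36.2, -542.9,  -17.3]), array([ 4.400e-01, -1.000e-02, -9.461e+01]))
```

```bash
python3 - <<'E'
from h import *
f,g=pickle.load(open("w2.pkl","rb"));X=cloud(f).reshape(-1,3)
D=np.array([.5375,.2243])
P=X[np.hypot(*(X[:,:2]-D).T)<.022]
print(np.histogram(P[:,2],np.arange(0,.034,.003)))
for lo,hi in((.005,.009),(.017,.024),(.010,.024)):
    Q=P[(P[:,2]>lo)&(P[:,2]<hi)]
    if len(Q)>4:print(lo,rect(Q),Q.mean(0))
w=pickle.load(open("w1.pkl","rb"));X=cloud(w).reshape(-1,3)
a=np.radians(94.2);c=np.array([.4072,.303])
for k in(-50,0,50):
    q=c+k/1000*np.array([np.cos(a),np.sin(a)])
    for n,XX in(("w",X),("side",cloud(pickle.load(open("fr0.pkl","rb"))["side"]).reshape(-1,3)),("w2",cloud(f).reshape(-1,3))):
        d=XX[:,:2]-q; Q=XX[(np.hypot(*d.T)<.022)&(XX[:,2]>.023)&(XX[:,2]<.0325)]
        T=XX[(np.hypot(*d.T)<.02)&(XX[:,2]>.113)&(XX[:,2]<.123)]
        if len(Q)>4:print(n,k,q.round(4),rect(Q),cv2.minEnclosingCircle(np.float32(Q[:,:2]*1000)),"top",(rect(T) if len(T)>3 else None))
# colour crop of the plug and sockets
u,v=map(int,proj(f,[[*D,.02]])[0]);A=cv2.resize(f["color"][v-20:v+20,u-20:u+20],(400,400),interpolation=cv2.INTER_CUBIC)
B=cv2.resize(w["color"][210:300,205:325],(400,300),interpolation=cv2.INTER_CUBIC);B=cv2.copyMakeBorder(B,0,100,0,0,0)
cv2.imwrite("pics/c1.png",np.hstack([A,B]))
E
```

```text
(array([ 47, 309, 210,   9,  13,  14,  84,  20,   2,   7,   8]), array([0.   , 0.003, 0.006, 0.009, 0.012, 0.015, 0.018, 0.021, 0.024,
       0.027, 0.03 , 0.033]))
0.005 (array([533.9, 224.4]), array([32.5, 41.1]), 0.4, 265) [0.5361607  0.22448444 0.00680003]
0.017 (array([530.5, 223.9]), array([14.7, 26.6]), 88.6, 112) [0.53548027 0.22450116 0.01995919]
0.01 (array([530.6, 224. ]), array([15.1, 26.6]), 88.1, 137) [0.53455083 0.22461365 0.0187869 ]
w -50 [0.4109 0.2531] (array([414.7, 253.8]), array([21.2, 15.3]), 79.3, 65) ((411.953125, 254.33676147460938), 10.902137756347656) top (array([412.5, 254.8]), array([20.1, 20.6]), 86.9, 252)
side -50 [0.4109 0.2531] (array([407.5, 252.6]), array([28.3, 25.8]), 84.8, 40) ((407.67138671875, 254.46343994140625), 17.812820434570312) top (array([410.8, 254.8]), array([20.2, 20.3]), 46.0, 72)
w 0 [0.4072 0.303 ] (array([408.9, 303.3]), array([27.6, 23.9]), 71.7, 103) ((407.2126159667969, 304.07733154296875), 14.199995040893555) top (array([408.9, 304.1]), array([19.8, 20.9]), 75.1, 266)
side 0 [0.4072 0.303 ] (array([401.6, 304.8]), array([39.4, 28.2]), 70.9, 42) ((407.3139953613281, 302.87347412109375), 21.301347732543945) top (array([406.7, 305.2]), array([19.7, 22.9]), 72.3, 77)
w2 0 [0.4072 0.303 ] (array([411. , 303.1]), array([27.2, 22.7]), 64.9, 128) ((408.5198059082031, 303.9949035644531), 14.282136917114258) top (array([407.1, 312.8]), array([4.3, 6. ]), 89.5, 18)
w 50 [0.4035 0.3529] (array([408.2, 354.2]), array([25.3, 14. ]), 87.1, 81) ((403.1378173828125, 354.4685363769531), 12.7704496383667) top None
side 50 [0.4035 0.3529] (array([400. , 356.7]), array([35.8, 18.8]), 61.4, 42) ((402.3057861328125, 355.43743896484375), 18.441688537597656) top (array([401.8, 356.1]), array([19.4, 22.5]), 71.5, 79)
w2 50 [0.4035 0.3529] (array([406.7, 350.9]), array([23.8, 17. ]), 45.2, 117) ((403.8607482910156, 353.19903564453125), 12.302949905395508) top None
```

View pics/c1.png

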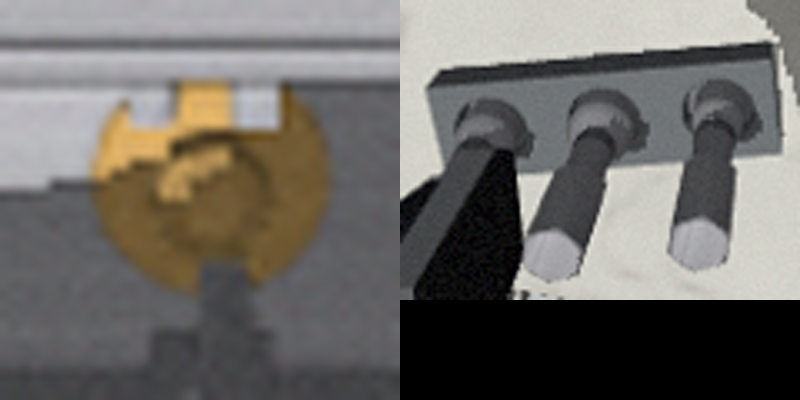

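The plug crop has a 235 px flange (30 mm) and a hexagon about 115 px corner to corner, which makes it about 15 mm and so most likely the 13. The collar widths give the 13 socket at stand y -50 (22 mm), the 19 in the middle (28 mm) and the 16 at +50 (25 mm). I'll go to the 13 first.

Emit:
move_arm:
  deltas:
    - [[0,-20,-5,0,0,-4,100],[1,-50,-10,0,0,-9,100],[2,-84,-15,0,0,-15,100],[3,-118,-15,0,0,-21.5,100],[4,-152,-15,0,0,-28,100],[5,-186,-15,0,0,-34.5,100],[6,-220,-15,0,0,-41,100],[7,-254,-15,0,0,-47.5,100]]

```text
time: 7.9
tcp_pos: [0.3954, 0.0031, 0.2449]
tcp_rot: [-0.001, 0.918, 0.396, -0.001]
wrist_force: [0.1, -0.6, -0.1]
finger_gap: 0.0855
gripper_force: 0.0
```

Emit:
move_arm:
  deltas:
    - [[26,-22,0,0,0,-6.5,100],[52,-45,0,0,0,-13,100],[78,-67,0,0,0,-19.5,100],[104,-90,0,0,0,-26,100],[130,-112,0,0,0,-32.5,100],[155,-134,0,0,0,-39,100],[178,-153,0,0,0,-44,100],[193,-166,0,0,0,-47.5,100]]

```text
time: 8.57
tcp_pos: [0.4081, 0.2578, 0.2446]
tcp_rot: [-0.001, 0.68, 0.733, -0.001]
wrist_force: [-0.5, -0.6, 0.1]
finger_gap: 0.0854
gripper_force: 0.0
```

Emit:
move_arm:
  deltas:
    - [[0,0,0,0,0,0,100],[0,0,0,0,0,0,100]]

```text
time: 8.73
tcp_pos: [0.4084, 0.2559, 0.2447]
tcp_rot: [-0.0, 0.682, 0.731, -0.002]
wrist_force: [0.3, -0.4, -1.0]
finger_gap: 0.0854
gripper_force: 0.0
```

```bash
python3 - <<'E'
from h import *
from station import robot
f=robot.grab_frame("wrist");g=robot.grab_frame("side");s=robot.observe();pickle.dump(f,open("w5.pkl","wb"))
print(s["time"],s["tcp_pos"],s["joints"])
X=cloud(f).reshape(-1,3)
a=np.radians(94);c=np.array([.409,.303])
for k in(-50,0,50):
    q=c+k/1000*np.array([np.cos(a),np.sin(a)]);d=X[:,:2]-q
    T=X[(np.hypot(*d.T)<.025)&(X[:,2]>.113)&(X[:,2]<.123)]
    Q=X[(np.hypot(*d.T)<.022)&(X[:,2]>.023)&(X[:,2]<.0325)]
    if len(T)>3:
        h=cv2.convexHull(np.float32(T[:,:2]*1000)).reshape(-1,2)
        print(k,rect(T),T.mean(0).round(4),rect(Q) if len(Q)>3 else 0)
        if k==-50:print(cv2.approxPolyDP(h,1.5,True).reshape(-1,2))
Q=X[(X[:,2]>.015)&(X[:,2]<.025)&(abs(X[:,0]-.407)<.06)&(abs(X[:,1]-.303)<.1)];print("stand",rect(Q))
Q=X[(X[:,2]>.06)&(X[:,2]<.075)&(abs(X[:,0]-.537)<.06)&(abs(X[:,1]-.223)<.1)];print("trap",rect(Q))
Q=X[(X[:,2]>.005)&(X[:,2]<.03)&(abs(X[:,0]-.537)<.012)&(abs(X[:,1]-.223)<.012)];print("plug",len(Q),np.median(Q[:,2]) if len(Q) else 0)
print(delta(s,[.411,.254,.15],94))
cv2.imwrite("pics/w5.png",f["color"])
E
```

```text
8.8333 [0.40886876 0.25482091 0.24533107] [ 4.02945944e-01 -3.07597347e-01  1.91763892e+00 -4.20595581e-04
  1.53344478e+00  3.36182735e-01]
-50 (array([411.4, 254.8]), array([19.9, 21.9]), 79.3, 337) [0.4116 0.2554 0.1177] (array([411.4, 257.6]), array([21., 15.]), 3.0, 42)
[[422.20694 253.1848 ]
 [419.35782 262.68048]
 [408.1466  265.08844]
 [400.61493 256.63226]
 [404.33148 246.46815]
 [415.81616 243.86882]]
0 (array([407.4, 304.8]), array([20. , 22.1]), 13.1, 387) [0.4074 0.3048 0.1177] (array([406.9, 310. ]), array([26.2, 17. ]), 3.9, 42)
50 (array([403.3, 354.3]), array([19.1, 21.9]), 3.3, 435) [0.4032 0.3543 0.1176] (array([403.7, 346.3]), array([21.6,  6.8]), 3.9, 24)
stand (array([407.4, 304.1]), array([ 46.3, 150.6]), 4.7, 2499)
trap (array([537.3, 225.3]), array([171.1,  73.6]), 88.9, 3253)
plug 152 0.01669679723372332
(array([-0.9,  2.2, 95.3]), array([-0.09,  0.06, -0.17]))
```

View pics/w5.png

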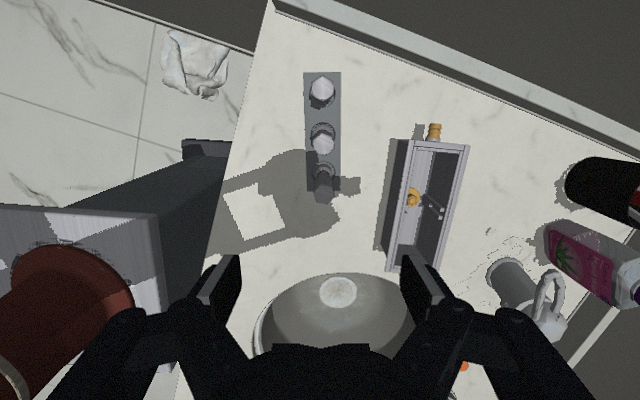

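This view has the three sockets at (322,85), (322,140) and (324,190), and the trap with its plug at (413,197). The 13 socket's grip is turned, with flats at about 19°. I'll descend with the tool at yaw 109° and grip it.

Emit:
move_arm:
  deltas:
    - [[0,2,20,0,0,-5,100],[0,2,50,0,0,-10,100],[0,2,85,0,0,-15.3,100],[0,2,115,0,0,-15.3,100],[0,2,140,0,0,-15.3,100],[0,2,155,0,0,-15.3,100],[0,2,163,0,0,-15.3,80],[0,2,163,0,0,-15.3,60]]
  squeeze: 60

```text
time: 9.5
tcp_pos: [0.41, 0.2541, 0.0811]
tcp_rot: [-0.001, 0.58, 0.815, -0.002]
wrist_force: [-0.0, -0.3, -0.8]
finger_gap: 0.0639
gripper_force: 0.0
```

Emit:
move_arm:
  deltas:
    - [[0,0,0,0,0,0,40],[0,0,0,0,0,0,30],[0,0,0,0,0,0,26],[0,0,0,0,0,0,10],[0,0,0,0,0,0,0],[0,0,0,0,0,0,0],[0,0,0,0,0,0,0]]

```text
time: 10.08
tcp_pos: [0.4124, 0.2562, 0.0851]
tcp_rot: [0.001, 0.579, 0.815, 0.001]
wrist_force: [-1.5, -1.4, 6.3]
finger_gap: 0.0192
gripper_force: 58.7
```

Emit:
move_arm:
  deltas:
    - [[0,0,-10,0,0,0,0],[0,0,-35,0,0,0,0],[0,0,-65,0,0,0,0],[-5,8,-90,0,0,2,0],[-18,28,-102,0,0,6,0],[-35,54,-102,0,0,11,0],[-52,80,-102,0,0,16,0],[-66,101,-102,0,0,20.3,0]]

```text
time: 10.75
tcp_pos: [0.53, 0.2262, 0.186]
tcp_rot: [0.0, 0.715, 0.699, 0.0]
wrist_force: [0.4, 0.2, -1.6]
finger_gap: 0.0192
gripper_force: 59.0
```

Emit:
move_arm:
  deltas:
    - [[-4,5,0,0,0,0,0],[-7,4,0,0,0,0,0],[-7,4,0,0,0,0,0],[-7,4,0,0,0,0,0]]

```text
time: 11.08
tcp_pos: [0.5309, 0.2198, 0.1849]
tcp_rot: [-0.0, 0.714, 0.701, -0.0]
wrist_force: [-0.6, -0.1, -1.8]
finger_gap: 0.0192
gripper_force: 59.2
```

```bash
python3 - <<'E'
from h import *
from station import robot
f=robot.grab_frame("wrist");s=robot.observe();pickle.dump(f,open("w6.pkl","wb"))
print(s["time"],s["tcp_pos"],s["tcp_rot"],s["finger_gap"],s["gripper_force"])
X=cloud(f).reshape(-1,3)
Q=X[(X[:,2]>.06)&(X[:,2]<.075)&(abs(X[:,0]-.537)<.06)&(abs(X[:,1]-.223)<.1)];print("trap",rect(Q))
D=np.array([.537,.225]);P=X[np.hypot(*(X[:,:2]-D).T)<.03]
for lo,hi in((.005,.0095),(.015,.025)):
    Q=P[(P[:,2]>lo)&(P[:,2]<hi)];print(lo,rect(Q) if len(Q)>3 else 0)
P=X[np.hypot(*(X[:,:2]-s["tcp_pos"][:2]).T)<.03]
for lo in np.arange(.1,.23,.01):
    Q=P[(P[:,2]>lo)&(P[:,2]<lo+.01)];print(round(lo,2),rect(Q) if len(Q)>3 else 0)
u,v=proj(f,[[*D,.1]])[0].astype(int);print(u,v)
A=f["color"][v-75:v+75,u-100:u+100]
cv2.imwrite("pics/c6.png",cv2.resize(A,(800,600),interpolation=cv2.INTER_CUBIC))
E
```

```text
11.1333 [0.53098125 0.21996591 0.18508804] [-3.41246935e-04  7.13420958e-01  7.00735579e-01 -2.64186780e-04] 0.019220399956121032 59.156986351590604
trap (array([538.1, 234.6]), array([151.9,  72.3]), 88.9, 4583)
0.005 (array([536.9, 225.6]), array([57.7, 49.5]), 80.1, 475)
0.015 (array([537.6, 229.5]), array([23.1, 50.5]), 85.7, 163)
0.1 (array([530.3, 226.7]), array([19.1,  5.6]), 0.2, 12)
0.11 (array([530.8, 225.7]), array([ 8.2, 21.1]), 85.4, 98)
0.12 (array([529.9, 225.7]), array([21.3,  8.9]), 3.4, 109)
0.13 (array([530.6, 221.9]), array([16. , 21.5]), 89.6, 271)
0.14 (array([529.8, 222.9]), array([16.9,  9.2]), 9.5, 134)
0.15 (array([530.1, 223.5]), array([15.9,  7. ]), 4.4, 130)
0.16 (array([530.2, 224.1]), array([15.2,  6.1]), 4.9, 108)
0.17 (array([530.8, 227.4]), array([19.4,  6.1]), 0.6, 152)
0.18 (array([531.2, 227.8]), array([ 6.4, 31.6]), 88.4, 295)
0.19 (array([531.2, 227.7]), array([ 7.1, 46.3]), 88.5, 749)
0.2 (array([531.2, 227.8]), array([ 7.2, 46.3]), 88.1, 951)
0.21 (array([531. , 219.8]), array([23.3, 46.7]), 88.5, 2112)
0.22 (array([531. , 221.4]), array([25.6, 58.4]), 89.3, 1090)
327 201
```

View pics/c6.png

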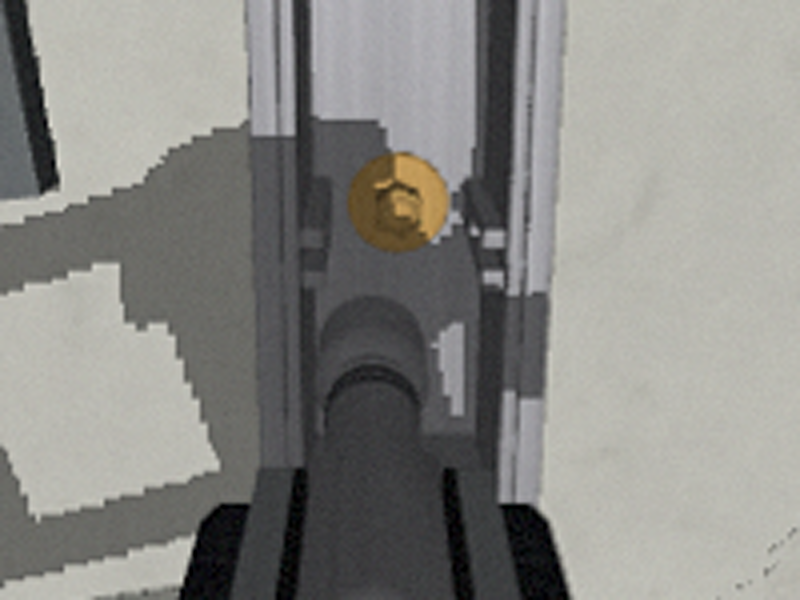

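The picture shows the plug clear of the socket, its flange centred at crop (398,202) and its hexagon about half the flange width, so it looks like 13 mm. The socket hangs straight at (372,340). I'll fit the flange to get the offset.

```bash
python3 - <<'E'
from h import *
f=pickle.load(open("w6.pkl","rb"));X=cloud(f)
c=f["color"].astype(int);m=((c[...,2]-c[...,0])>35).astype(np.uint8);m[:150]=0;m[200:]=0;m[:,:300]=0;m[:,355:]=0
pts=np.argwhere(m)[:,::-1].astype(float);print(len(pts),pts.min(0),pts.max(0))
Z=X[m>0];F=Z[(Z[:,2]>.005)&(Z[:,2]<.0085)];H=Z[Z[:,2]>.016]
print("flange",rect(F),F.max(0),F.min(0),"hex",rect(H),H.mean(0))
P=onplane(f,pts,.007);h=cv2.convexHull(np.float32(P[:,:2]*1000));print(cv2.fitEllipse(h),cv2.minEnclosingCircle(h))
E
```

```text
478 [314. 164.] [338. 188.]
flange (array([537.8, 224.9]), array([28.6, 28.3]), 20.2, 334) [0.55173698 0.23931456 0.0083856 ] [0.52344348 0.21047386 0.00500224] hex (array([538.3, 259.4]), array([83.1, 12.6]), 89.4, 118) [0.53781321 0.2262658  0.02512958]
((537.74755859375, 224.98587036132812), (28.819271087646484, 29.105234146118164), 25.039506912231445) ((537.8280029296875, 225.0194854736328), 14.658483505249023)
```

Emit:
move_arm:
  deltas:
    - [[3,4,10,0,0,0,0],[5.6,6.6,25,0,0,0,0],[5.6,6.6,45,0,0,0,0],[5.6,6.6,60,0,0,0,0],[5.6,6.6,70,0,0,0,0],[5.6,6.6,74,0,0,0,0],[5.6,6.6,74,0,0,0,0],[5.6,6.6,74,0,0,0,0]]

```text
time: 11.8
tcp_pos: [0.5392, 0.2254, 0.1118]
tcp_rot: [0.0, 0.714, 0.7, 0.0]
wrist_force: [-0.2, -1.2, -2.0]
finger_gap: 0.0188
gripper_force: 59.2
```

```bash
python3 - <<'E'
from h import *
from station import robot
f=robot.grab_frame("wrist");s=robot.observe();pickle.dump(f,open("w7.pkl","wb"))
print(s["time"],s["tcp_pos"],s["tcp_rot"],s["wrist_force"])
X=cloud(f).reshape(-1,3)
c=f["color"].astype(int);m=((c[...,2]-c[...,0])>35)
P=X[np.hypot(*(X[:,:2]-s["tcp_pos"][:2]).T)<.03]
for lo in np.arange(.03,.1,.01):
    Q=P[(P[:,2]>lo)&(P[:,2]<lo+.01)];print(round(lo,2),Q.min(0)[:2],Q.max(0)[:2]) if len(Q)>3 else 0
Q=X[m.ravel()&(np.hypot(*(X[:,:2]-s["tcp_pos"][:2]).T)<.02)&(X[:,2]<.025)];print("brass",len(Q),rect(Q) if len(Q)>3 else 0)
u,v=proj(f,[[*s["tcp_pos"][:2],.03]])[0].astype(int);print(u,v)
A=f["color"][v-75:v+75,u-100:u+100]
cv2.imwrite("pics/c7.png",cv2.resize(A,(800,600),interpolation=cv2.INTER_CUBIC))
E
```

```text
11.85 [0.53963928 0.22542914 0.11245044] [4.58032183e-04 7.13768726e-01 7.00380768e-01 8.80482466e-04] [ 0.05338282  0.42830737 -2.76625119]
0.03 [0.51292894 0.21899003] [0.56324306 0.24397234]
0.04 [0.51282675 0.2061377 ] [0.56324736 0.24398248]
0.05 [0.51264667 0.20606161] [0.56326023 0.24391376]
0.06 [0.51011006 0.20635414] [0.56935535 0.24372419]
0.07 [0.50964598 0.20788907] [0.56922746 0.24207543]
0.08 [0.53098033 0.22514733] [0.5465313  0.23267987]
0.09 [0.53197213 0.22795558] [0.54610816 0.23381997]
0.1 [0.52933936 0.2298336 ] [0.54896218 0.23621999]
brass 432 (array([537.4, 228.3]), array([29.1, 21.8]), 2.9, 432)
320 208
```

View pics/c7.png

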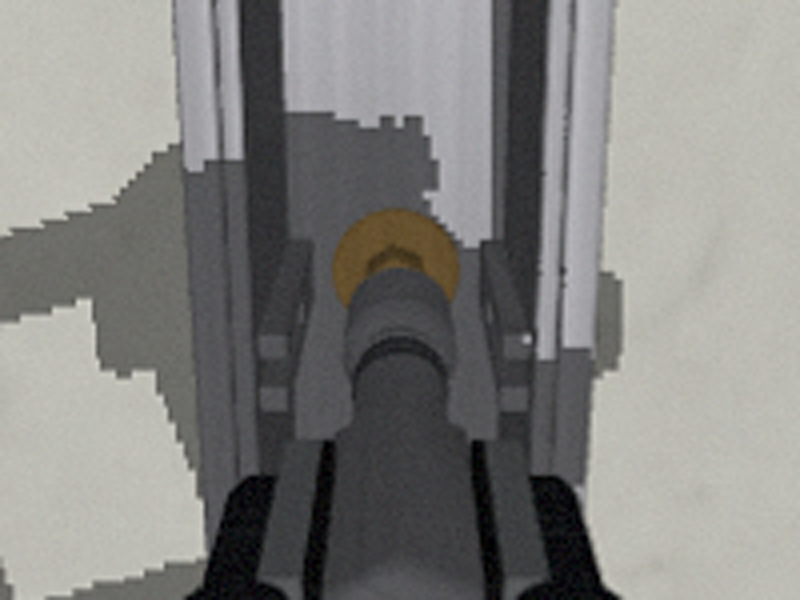

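The plug's flange and hexagon are centred at x≈396, and the socket collar at ≈400, so it sits about 1 mm too far in +x. I'll correct that and lower gently.

Emit:
move_arm:
  deltas:
    - [[0,-1.2,3,0,0,0,0],[0,-1.2,6,0,0,0,0],[0,-1.2,9,0,0,0,0],[0,-1.2,12,0,0,0,0],[0,-1.2,15,0,0,0,0],[0,-1.2,17,0,0,0,0],[0,-1.2,19,0,0,0,0],[0,-1.2,20,0,0,0,0]]

```text
time: 12.52
tcp_pos: [0.538, 0.2252, 0.0912]
tcp_rot: [0.0, 0.714, 0.7, 0.0]
wrist_force: [0.9, 0.9, -2.4]
finger_gap: 0.0192
gripper_force: 59.3
```

Emit:
move_arm:
  deltas:
    - [[0,0,2,0,0,0,0],[0,0,4,0,0,0,0],[0,0,5,0,0,0,0],[0,0,6,0,0,0,0],[0,0,6,0,0,0,0]]

```text
time: 12.93
tcp_pos: [0.5379, 0.2252, 0.0852]
tcp_rot: [0.0, 0.714, 0.7, 0.0]
wrist_force: [1.8, 0.6, -1.6]
finger_gap: 0.0188
gripper_force: 59.3
```

Emit:
move_arm:
  deltas:
    - [[0,0,1,0,0,0,0],[0,0,2,0,0,0,0],[0,0,2,0,0,0,0]]

```text
time: 13.18
tcp_pos: [0.5381, 0.2252, 0.0841]
tcp_rot: [0.0, 0.714, 0.7, 0.0]
wrist_force: [-1.8, 1.1, 3.7]
finger_gap: 0.019
gripper_force: 59.9
```

The socket is seated: contact came at exactly the expected height. Now I'll turn it anticlockwise, with about 11° extra for play.

Emit:
move_arm:
  deltas:
    - [[0,0,0,0,0,-1,0],[0,0,0,0,0,-4,0],[0,0,0,0,0,-8,0],[0,0,0,0,0,-12,0],[0,0,0,0,0,-16,0],[0,0,0,0,0,-20,0],[0,0,0,0,0,-24,0],[0,0,0,0,0,-28,0]]

```text
time: 13.85
tcp_pos: [0.538, 0.2256, 0.0841]
tcp_rot: [-0.0, 0.522, 0.853, 0.001]
wrist_force: [-1.2, 1.7, 4.0]
finger_gap: 0.0189
gripper_force: 59.9
```

Emit:
move_arm:
  deltas:
    - [[0,0,0,0,0,-4,0],[0,0,0,0,0,-8,0],[0,0,0,0,0,-12,0],[0,0,0,0,0,-16,0],[0,0,0,0,0,-20,0],[0,0,0,0,0,-24,0],[0,0,0,0,0,-27,0],[0,0,0,0,0,-27,0]]

```text
time: 14.52
tcp_pos: [0.5377, 0.2256, 0.0841]
tcp_rot: [-0.0, 0.309, 0.951, 0.0]
wrist_force: [-1.5, 2.1, 5.2]
finger_gap: 0.019
gripper_force: 60.2
```

```bash
python3 - <<'E'
from h import *
from station import robot
f=robot.grab_frame("wrist");g=robot.grab_frame("side");t=robot.grab_frame("top");s=robot.observe()
R=yaw(s["tcp_rot"]);print(s["time"],s["tcp_pos"],np.degrees(np.arctan2(R[1,0],R[0,0])),s["wrist_force"],s["wrist_torque"],s["gripper_force"],s["finger_gap"])
X=cloud(t).reshape(-1,3);Q=X[(np.hypot(X[:,0]-.383,X[:,1]+.253)<.03)&(X[:,2]>.02)];print("cup inside high pts",len(Q),rect(Q) if len(Q)>3 else 0,np.percentile(Q[:,2],[50,95,100]) if len(Q) else 0)
A=cv2.resize(f["color"][120:320,220:420],(400,400),interpolation=cv2.INTER_CUBIC)
u,v=proj(t,[[.383,-.253,.09]])[0].astype(int)
B=cv2.resize(t["color"][v-20:v+20,u-20:u+20],(400,400),interpolation=cv2.INTER_CUBIC)
cv2.imwrite("pics/c8.png",np.hstack([A,B]))
E
```

```text
14.6667 [0.53772475 0.22553808 0.08412298] 143.86427676007924 [-2.03661088  2.38351469  5.25498775] [ 0.38721128  0.49604476 -0.0663981 ] 60.168339621741325 0.019052865491528775
cup inside high pts 88 (array([ 383.9, -251.1]), array([55.4, 57.4]), 88.0, 88) [0.05736664 0.09123123 0.09476382]
```

View pics/c8.png

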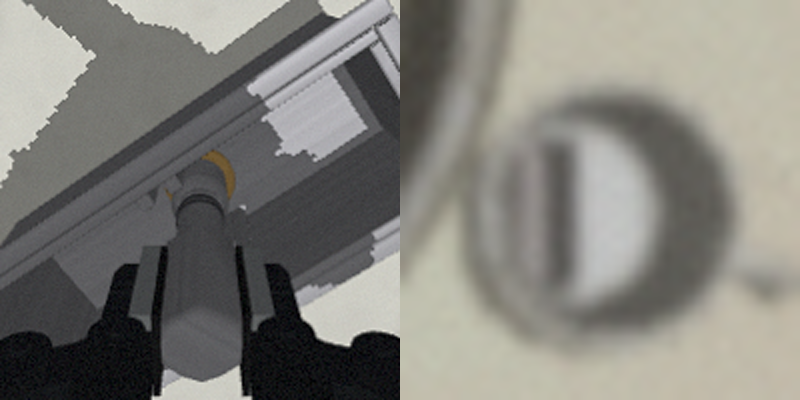

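The left half shows the socket seated over the brass flange and gripped. The right half shows the baffle standing in the upright cup at (545,215). The tool turned 55°, which is about 44° to 55° at the plug after play and inside the allowed 0.5 to 1.1 rad. The wrist feels the plug's torque, so I'll hand it in.

```bash
python3 -c "
from station import robot
print(robot.sign_off())"
```

```text
the job is handed in; nothing more can be done
None
```

I handed the job in: the baffle stands in the upright cup, and the 13 mm socket fit at the first try, so no other socket was moved. It is seated, still gripped, with the plug turned about 45° anticlockwise by my estimate (tool turn less socket play); the hand-in returned no verdict.

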